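# Wind the flap of the door rack's pocket shut

### The job

The top pocket of the over-door rack is on the desk with its flap lid standing open. Take hold of the black knob of the winder's crank and, without letting go of it, turn the crank round clockwise (seen from above) until the flap lies flat on the pocket, shut; then let go. Leave the jar, the cups, the pot and the spoon where they are.

Things in the scene. Friction and masses are not known exactly. Their poses are not given: they have to be found in the camera images.
- crank_axis (a point): point on the crank's upright turning axis at the mid-height of the knob, 140 mm above the table. The steel crank arm turns level on a dark grey winder box 90 x 90 x 85 mm. Arm 20 mm wide, its upper face 107 mm above the table; nothing in the circle but the knob stands higher. Axes as rack.
- rack: winder box and white slotted pocket, one fixed piece; origin under the crank axis, on the table. y points from winder to pocket, x to the pocket's hinge side, z up. Pocket 160 mm along x, 220 along y, 118 high, centre at x -40, y +260 mm. The open flap stands over it, up to 285 mm above the table, its near edge at y +148 mm.
- knob_grip (a point): middle of the crank's upright black knob: a round cylinder 25 mm in diameter, 52 mm high (109 to 161 mm above the table), 55 mm from the crank axis; the point is on its centre line 140 mm above the table. The knob spins freely on its pin, so a hand holding it can follow the circle without turning. Axes turn with the crank; z up.
- knob: the same black knob; its origin is the centre of its lower end, 109 mm above the table.
- crank (a joint): angle of the crank (rad): grows as it turns clockwise seen from above, negative while the flap is open, 0 with the flap shut; a stop comes 0.2 rad beyond. It starts between -14 and -7.5 (1.2 to 2.2 turns to go). Turning it takes about 3 N at the knob and it stays where it is left.
- flap (a joint): angle of the flap lid (rad): 0 = shut, flat on the pocket's rim; positive = open (1.57 would be upright). It is geared to the crank: flap = -0.1 x crank, i.e. one clockwise turn lowers it by 0.63 rad.
- flap_front (a point): the middle of the flap's free front edge; the flap is a white plastic panel 165 x 224 x 5 mm, hinged along the pocket's back top edge, this edge 165 mm from the hinge; when shut it is 122 mm above the table.
- jar: closed glass jar, 68 mm in diameter and 98 mm high, standing in the pocket; origin at the centre of its underside.
- cups: stack of two green cups, 68 mm in diameter and 88 mm high, standing in the pocket; origin at the centre of the underside.
- pot: small white lidded ceramic pot, 80 mm in diameter and 84 mm high, standing on the table beside the winder, on the side away from the pocket; origin at the centre of its underside.
- spoon: aluminium spoon, 150 mm long, lying on the table on the robot's side of the winder; its origin is on its underside near mid-length.

How it is judged:
By the outcome, as a careful person would: the job done as asked, in the order asked, and still so for the second after the job is handed in, with the robot touching nothing.
It also fails if it takes over 64 s, if anything falls off the work surface, if the arm or the gripper's body presses on something with over 40 N, if the wrist force passes 120 N, or if a joint passes its speed limit or range.

### The arm

A 6-joint arm with a two-finger parallel gripper is mounted at the origin on the work surface. World frame = base frame: x ahead of the robot, y to its left, z up, the work surface at z = 0. Lengths are in m, angles in degrees, forces in N, time in s.
With the tool pointing down it reaches from about 0.4 to 0.825 m from the base axis. Payload 7 kg.
Tool frame: the origin (TCP) lies between the finger pads; the fingertips stand 19 mm ahead of it and the grasp point (between the pads) is the TCP (r.tip_extent is the distance from the TCP to the fingertips, in m); z points along the fingers, y is the direction in which the jaws open and shut (so a half turn about z gives the same grasp; the last joint's range is limited). The gripper opens to 88 mm and grips with 3 to 60 N. Pads are 19 mm wide; open, the fingers measure 130 mm over their backs; the gripper's body (78 mm by 193 mm) begins 47 mm behind the grasp point.
Start: joints at [-51.446, 20.546, 0.682, 0, -70.136, -16.507], TCP at [0.253, -0.626, 0.246] pointing down, gripper open.
Joint ranges: [-176.03, 176.03], [-82.01, 121.73], [-58.28, 71.71], [-173.87, 95.51], [-174.79, -0.11], [-173.66, 173.66]. Speed limits (degrees/s): [136.94, 136.94, 172.46, 180, 180, 180].

### API

Orientations are given as [roll, pitch, yaw] about the fixed x, y, z axes, in that order (R = Rz(yaw) Ry(pitch) Rx(roll)).
In Python, from plant import r, capture, workorder, spotter gives the robot as it stands.
- The arm moves only by the tool step_arm, never from a script. Its argument "motion" is a list of rows, each a list of 5 numbers: the finger opening in m, from 0 to 0.0876, then the shift along the tool's x, y, z in m, then the turn about the tool's z in rad. In form: [[grip, dx, dy, dz, roll], ...]. A call has 1 to 5 rows; each row is the pose to reach, as a shift and turn from the pose commanded when the call began, along the tool's axes at that moment; what a row does not reach only later rows make up. A row lasts 1/8 s, in which the tool goes at most 62.5 mm and 10.7 degrees, less where a joint would pass 70% of its speed; a pose out of reach is approached as far as the arm can. A call with a gripper value outside its range is refused whole. The fingers move at their own pace and stop on an object; "newtons" is the grip in N (left out, the last holds). Time passes only in rows, so rows that repeat a pose let the fingers close. It gives the time, the measured TCP pose, the force and the opening at its end, in the units of the state.
- r.get_state(): the state, without advancing time (a new reading comes with each control period).
- capture(name): name is "side" or "top" or "wrist"; returns a dict with "image" (400x640x3 uint8, red, green, blue), "z_map" (400x640 float32, m along the optical axis (not along the pixel's ray), 0 where there is no reading), "fx", "fy", "cx", "cy" (pixels), "pose" (4x4, takes a point from camera to world coordinates). Camera axes: x right, y down, z forward; pixel columns grow to the right and rows downward; lengths in m; the calibration is good to about 2 mm. A picture is of the moment at which its call begins.
- workorder.close_job(): hands the job in, once; it reports no verdict.
Trained networks look in the newest picture that a camera, given by its name, has taken for a name from the list of things; names that differ only in an ending like _2 or _b are one class to them, and where a whole thing is asked for, a point or a joint stands for the part that bears it (a point fixed in the world has none). Each returns a list of dicts, best first, with "p" (0 to 1); they miss things now and then, are a little off and sometimes report something else, mostly with a low value. They report only what shows in the picture. A call takes as long as a camera call.
- spotter.regions_of(camera, label): "mask" (400x640 bool, what is visible of it).
- spotter.tip_of(camera, label): "location" ([x, y, z] in m, in world coordinates, good to about 4 mm: a listed point, or the origin of a listed thing).
The state is a dict: "time_s": time; "joints": joint angles; "qd": joint speeds; "joint_torque": joint torques, N m; "tcp_pos": TCP position; "eef_rot": TCP orientation; "contact_force": force on the tool from outside, world axes, zero at the start; "moment": the same for the moment, N m; "gripper_width": finger opening in m.
Only numpy, scipy, OpenCV 4.12 (cv2) and the standard library are available. Lean on these libraries where they do the work, as an engineer would, in place of code of your own. Each camera call takes 0.05 s, during which the arm holds its last target.

## Working session

There is one attempt and no reset: what is moved stays moved. The work goes in short steps, Python scripts to look and compute and a tool call to move; the robot and the scene stay as the last step left them, time stands still between calls to the robot, and variables do not carry over. Pictures are saved under pics/ and viewed, and the job is handed in when it is done.

Besides the shell and the picture viewer there is one more tool, called after "Emit:" by a JSON object that holds its "op" and its "data", one argument or row to a line. step_arm: Moves the arm, as the interface text tells. Its arguments: {"type":"object","properties":{"motion":{"type":"array","items":{"type":"array","items":{"type":"number"}}},"newtons":{"type":"number"}},"required":["motion"]}

```bash
mkdir -p pics; cat > h.py <<'E'
import numpy as np, cv2
from plant import r, capture, workorder, spotter
def snap(c,n):
    d=capture(c); cv2.imwrite(f'pics/{n}.png',d['image'][:,:,::-1]); return d
E
python3 - <<'E'
from h import *
print(r.get_state())
for c in ['side','top']:
    d=snap(c,c+'0'); print(c,d['pose'].round(3).tolist(),d['fx'])
    for l in ['crank_axis','knob_grip','knob','rack','flap_front','pot','spoon','jar']:
        print(l,[(round(x['p'],2),np.round(x['location'],3).tolist()) for x in spotter.tip_of(c,l)[:2]])
print(r.get_state()['time_s'])
E
```

```text
{'time_s': 0.0, 'joints': array([-5.14453890e+01,  2.05919979e+01,  6.35420813e-01, -1.98745702e-02,
       -7.01366991e+01, -1.65070654e+01]), 'qd': array([ 0.11353022, -0.02775532, -0.00888407, -0.03262547, -0.02120384,
        0.01032549]), 'joint_torque': array([ 1.65613937e-04, -5.82705331e+01,  2.93054688e+01,  6.99694991e+00,
        6.84364364e-03, -2.40360650e-04]), 'tcp_pos': array([ 0.25319085, -0.62523117,  0.2446296 ]), 'eef_rot': array([ 1.79905259e+02, -8.59200271e-03, -1.57959215e+02]), 'contact_force': array([ 0.04945049,  0.42340923, -0.50757005]), 'moment': array([ 0.00260026,  0.02568567, -0.02769686]), 'gripper_width': 0.0879242483912423}
side [[-0.888, -0.285, 0.362, 0.139], [-0.461, 0.561, -0.688, 0.633], [-0.007, -0.777, -0.629, 0.737], [0.0, 0.0, 0.0, 1.0]] 428.35106003644296
crank_axis [(0.76, [0.59, -0.083, 0.14])]
knob_grip [(0.56, [0.624, -0.042, 0.141])]
knob [(0.41, [0.624, -0.04, 0.106])]
rack [(0.81, [0.584, -0.079, -0.002])]
flap_front [(0.57, [0.542, 0.181, 0.261])]
pot [(0.63, [0.558, -0.221, 0.002])]
spoon [(0.94, [0.434, -0.136, -0.004])]
jar []
top [[-0.018, -0.999, 0.045, 0.455], [-1.0, 0.019, 0.022, -0.042], [-0.022, -0.044, -0.999, 1.14], [0.0, 0.0, 0.0, 1.0]] 422.5969439170682
crank_axis [(0.66, [0.582, -0.079, 0.144])]
knob_grip [(0.71, [0.623, -0.044, 0.139])]
knob [(0.46, [0.622, -0.042, 0.113])]
rack [(0.8, [0.584, -0.081, -0.001])]
flap_front [(0.58, [0.543, 0.181, 0.261])]
pot [(0.81, [0.564, -0.225, -0.001])]
spoon [(0.63, [0.435, -0.138, 0.002])]
jar [(0.93, [0.527, 0.127, 0.006])]
0.9
```

View images.

View pics/side0.png

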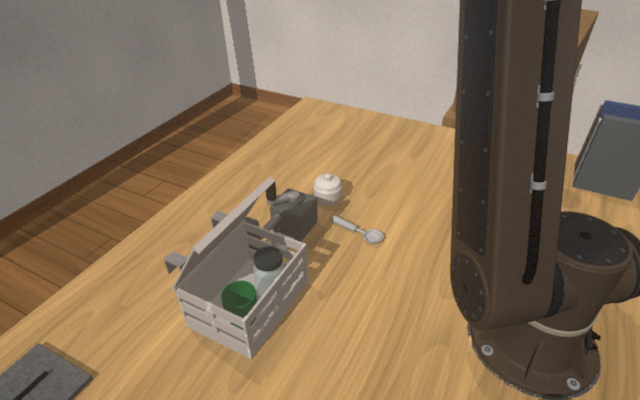

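View pics/top0.png

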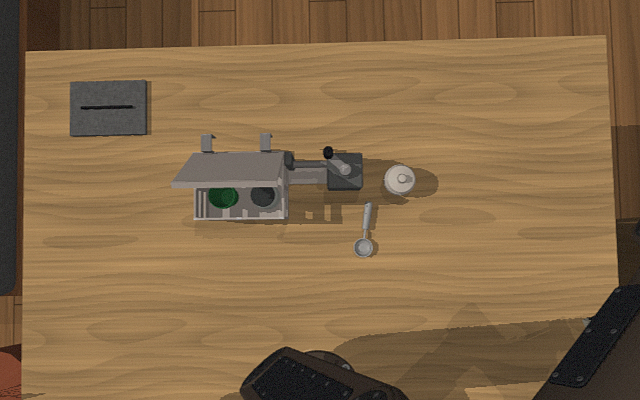

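Emit:
{"op": "step_arm", "data": {
  "motion": [
    [0.08, -0.05, 0.035, 0, -0.16],
    [0.08, -0.1, 0.07, 0, -0.32],
    [0.08, -0.15, 0.105, 0, -0.48],
    [0.08, -0.2, 0.14, 0, -0.64],
    [0.08, -0.25, 0.175, 0, -0.8]
  ]
}}

```text
time_s: 1.52
tcp_pos: [0.4202, -0.3679, 0.2459]
eef_rot: [-180.0, -0.0, -111.8]
contact_force: [0.9, 0.0, 0.2]
gripper_width: 0.08
```

```bash
python3 - <<'E'
from h import *
s=r.get_state(); print(s['tcp_pos'],s['eef_rot'],s['joints'].round(1))
E
```

```text
[ 0.42022471 -0.36791979  0.24590848] [-1.79955704e+02 -4.81739775e-03 -1.11818170e+02] [-21.1   9.6 -14.2   0.  -66.2  -0.7]
```

Emit:
{"op": "step_arm", "data": {
  "motion": [
    [0.08, -0.059, -0.0106, 0, -0.09],
    [0.08, -0.118, -0.0212, 0, -0.18],
    [0.08, -0.177, -0.0318, 0, -0.28],
    [0.08, -0.236, -0.0424, 0, -0.38],
    [0.08, -0.295, -0.053, 0, -0.38]
  ]
}}

```text
time_s: 2.15
tcp_pos: [0.5804, -0.1144, 0.246]
eef_rot: [-180.0, -0.0, -90.2]
contact_force: [0.3, -0.7, -0.7]
gripper_width: 0.0797
```

```bash
python3 - <<'E'
from h import *
s=r.get_state(); print(s['tcp_pos'],s['eef_rot'],s['joints'].round(1))
for c in ['wrist','top','side']:
    d=snap(c,c+'1')
    for l in ['crank_axis','knob_grip','knob','rack','flap_front']:
        print(c,l,[(round(x['p'],2),np.round(x['location'],4).tolist()) for x in spotter.tip_of(c,l)[:2]])
    m=spotter.regions_of(c,'knob')
    if m:
        v,u=np.nonzero(m[0]['mask']); z=d['z_map'][v,u]
        P=np.stack([(u-d['cx'])/d['fx']*z,(v-d['cy'])/d['fy']*z,z,np.ones_like(z)])
        W=(d['pose']@P)[:3].T[z>0]; W=W[(W[:,2]>.112)&(W[:,2]<.17)]
        print('knob px',u.mean(),v.mean(),len(W)); 
        if len(W):
            print(W.min(0),W.max(0)); T=W[W[:,2]>.156]; print('top',len(T),T.mean(0) if len(T) else 0)
E
```

```text
[ 0.5804229  -0.11436743  0.24599364] [-1.79951957e+02 -6.23864526e-04 -9.02459180e+01] [  7.8  12.7 -10.2   0.  -67.   -8. ]
wrist crank_axis [(0.56, [0.5855, -0.0827, 0.1412])]
wrist knob_grip [(0.82, [0.6238, -0.0431, 0.1435]), (0.47, [0.5642, -0.2263, 0.0011])]
wrist knob [(0.61, [0.6225, -0.0387, 0.1119])]
wrist rack [(0.71, [0.5857, -0.082, 0.0011])]
wrist flap_front []
knob px 271.9788732394366 274.9419014084507 559
[ 0.60918521 -0.05371021  0.11211659] [ 0.63332536 -0.02955193  0.1613875 ]
top 50 [ 0.62160926 -0.0323147   0.16013551]
top crank_axis [(0.95, [0.5835, -0.0799, 0.1429])]
top knob_grip []
top knob []
top rack [(0.59, [0.5815, -0.0833, -0.0018])]
top flap_front [(0.35, [0.4316, -0.1378, 0.0056])]
side crank_axis [(0.75, [0.5873, -0.0787, -0.0012]), (0.57, [0.5884, -0.0813, 0.1373])]
side knob_grip [(0.63, [0.6227, -0.038, 0.1393]), (0.34, [0.5429, 0.1792, 0.2596])]
side knob [(0.69, [0.624, -0.0421, 0.1088]), (0.57, [0.5843, -0.0814, -0.0009])]
side rack [(0.58, [0.5861, -0.0812, 0.0002])]
side flap_front [(0.63, [0.5389, 0.1822, 0.2621])]
knob px 270.58273381294964 191.6978417266187 139
[ 0.60794976 -0.04540743  0.1127713 ] [ 0.63163638 -0.02641903  0.15984693]
top 5 [ 0.60980378 -0.03586198  0.15844306]
```

Emit:
{"op": "step_arm", "data": {
  "motion": [
    [0.08, -0.04, -0.024, 0, 0],
    [0.08, -0.073, -0.042, 0, 0],
    [0.08, -0.073, -0.042, 0.04, 0],
    [0.08, -0.073, -0.042, 0.08, 0],
    [0.08, -0.073, -0.042, 0.106, 0]
  ]
}}

```text
time_s: 3.82
tcp_pos: [0.6212, -0.0433, 0.1375]
eef_rot: [179.9, -0.0, -90.3]
contact_force: [-0.4, -0.8, -1.3]
gripper_width: 0.0801
```

Emit:
{"op": "step_arm", "data": {
  "motion": [
    [0.04, 0, 0, 0, 0],
    [0.028, 0, 0, 0, 0],
    [0.02, 0, 0, 0, 0],
    [0.02, 0, 0, 0, 0],
    [0.02, 0, 0, 0, 0]
  ],
  "newtons": 25
}}

```text
time_s: 4.45
tcp_pos: [0.6222, -0.0435, 0.1402]
eef_rot: [-179.9, 0.0, -90.3]
contact_force: [1.1, 0.1, -0.3]
gripper_width: 0.0356
```

```bash
python3 - <<'E'
from h import *
s=r.get_state(); print(s)
for c in ['wrist','side']: snap(c,c+'2')
E
```

```text
{'time_s': 4.45, 'joints': array([ 1.39122155e+01,  2.05579015e+01, -1.39855544e+01,  1.51079032e-03,
       -5.54006945e+01, -1.42611478e+01]), 'qd': array([ 0.05137108,  0.3175241 , -0.14872145, -0.01286887,  0.0528902 ,
        0.04814765]), 'joint_torque': array([ 4.58389783e-03, -5.47124970e+01,  2.57651442e+01,  6.14508525e+00,
        1.70674687e-02,  9.23766015e-05]), 'tcp_pos': array([ 0.62218052, -0.04348958,  0.14017649]), 'eef_rot': array([-1.79945565e+02,  1.25520003e-02, -9.03480691e+01]), 'contact_force': array([ 1.07968399,  0.07589949, -0.34911429]), 'moment': array([-0.05008681,  0.08677176, -0.04976444]), 'gripper_width': 0.03558777807001079}
```

View pics/wrist2.png

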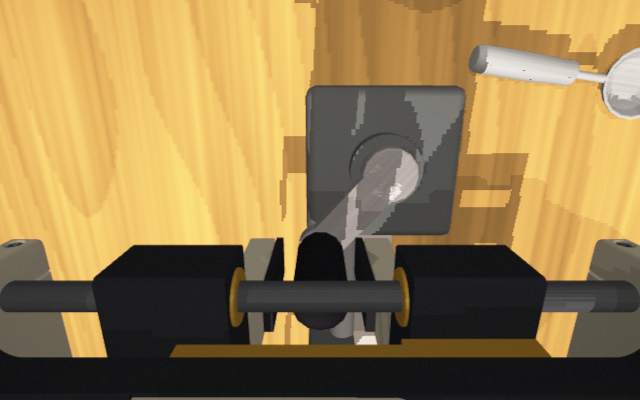

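View pics/side2.png

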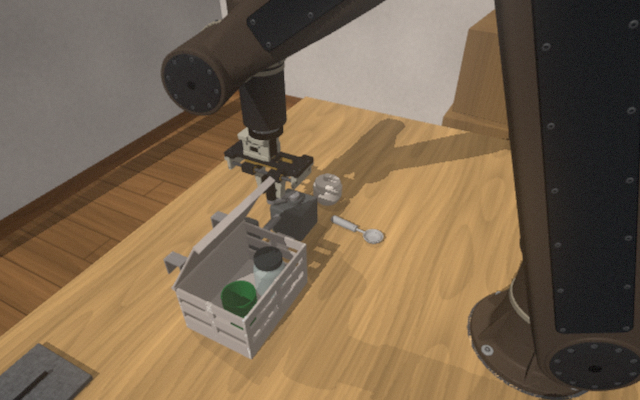

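The wrist view shows the knob (about 320,280) centred between the pads (275 and 365); the side view shows the hand clear of the flap. The fingers are still closing.

Emit:
{"op": "step_arm", "data": {
  "motion": [
    [0.01, 0, 0, 0, 0],
    [0.01, 0, 0, 0, 0],
    [0.01, 0, 0, 0, 0],
    [0.01, 0, 0, 0, 0]
  ],
  "newtons": 25
}}

```text
time_s: 5.05
tcp_pos: [0.6219, -0.0435, 0.1397]
eef_rot: [180.0, -0.0, -90.3]
contact_force: [-2.1, 0.8, 4.0]
gripper_width: 0.0248
```

```bash
python3 - <<'E'
from h import *
s=r.get_state(); print(s['tcp_pos'],s['contact_force'],s['gripper_width'])
ax=np.array([.585,-.081]); p=s['tcp_pos'][:2]
print(np.hypot(*(p-ax)),np.degrees(np.arctan2(p[1]-ax[1],p[0]-ax[0])))
E
```

```text
[ 0.62192272 -0.04350028  0.13969184] [-2.1050994   0.80812596  3.95010924] 0.024803906686495996
0.05262619230978246 45.444207187698474
```

```bash
python3 - <<'E'
import numpy as np
for s in range(6):
    a0=np.radians(48-60*s); 
    print(48-60*s,[[0.01]+[round(v,4) for v in (-.055*(np.sin(a)-np.sin(a0)),-.055*(np.cos(a)-np.cos(a0)))]+[0,0] for a in a0-np.radians(12)*np.arange(1,6)])
E
```

```text
48 [[0.01, np.float64(0.0085), np.float64(-0.0077), 0, 0], [0.01, np.float64(0.0185), np.float64(-0.0134), 0, 0], [0.01, np.float64(0.0294), np.float64(-0.017), 0, 0], [0.01, np.float64(0.0409), np.float64(-0.0182), 0, 0], [0.01, np.float64(0.0523), np.float64(-0.017), 0, 0]]
-12 [[0.01, np.float64(0.0109), np.float64(0.0036), 0, 0], [0.01, np.float64(0.0209), np.float64(0.0093), 0, 0], [0.01, np.float64(0.0294), np.float64(0.017), 0, 0], [0.01, np.float64(0.0362), np.float64(0.0263), 0, 0], [0.01, np.float64(0.0409), np.float64(0.0368), 0, 0]]
-72 [[0.01, np.float64(0.0024), np.float64(0.0112), 0, 0], [0.01, np.float64(0.0024), np.float64(0.0227), 0, 0], [0.01, np.float64(0.0), np.float64(0.034), 0, 0], [0.01, np.float64(-0.0047), np.float64(0.0445), 0, 0], [0.01, np.float64(-0.0114), np.float64(0.0538), 0, 0]]
-132 [[0.01, np.float64(-0.0085), np.float64(0.0077), 0, 0], [0.01, np.float64(-0.0185), np.float64(0.0134), 0, 0], [0.01, np.float64(-0.0294), np.float64(0.017), 0, 0], [0.01, np.float64(-0.0409), np.float64(0.0182), 0, 0], [0.01, np.float64(-0.0523), np.float64(0.017), 0, 0]]
-192 [[0.01, np.float64(-0.0109), np.float64(-0.0036), 0, 0], [0.01, np.float64(-0.0209), np.float64(-0.0093), 0, 0], [0.01, np.float64(-0.0294), np.float64(-0.017), 0, 0], [0.01, np.float64(-0.0362), np.float64(-0.0263), 0, 0], [0.01, np.float64(-0.0409), np.float64(-0.0368), 0, 0]]
-252 [[0.01, np.float64(-0.0024), np.float64(-0.0112), 0, 0], [0.01, np.float64(-0.0024), np.float64(-0.0227), 0, 0], [0.01, np.float64(-0.0), np.float64(-0.034), 0, 0], [0.01, np.float64(0.0047), np.float64(-0.0445), 0, 0], [0.01, np.float64(0.0114), np.float64(-0.0538), 0, 0]]
```

Half step first, to see the forces.

Emit:
{"op": "step_arm", "data": {
  "motion": [
    [0.01, 0.0085, -0.0077, 0, 0],
    [0.01, 0.0185, -0.0134, 0, 0],
    [0.01, 0.0185, -0.0134, 0, 0]
  ]
}}

```text
time_s: 5.42
tcp_pos: [0.636, -0.0635, 0.1397]
eef_rot: [-180.0, -0.0, -90.4]
contact_force: [-1.1, -2.0, 3.5]
gripper_width: 0.0247
```

Emit:
{"op": "step_arm", "data": {
  "motion": [
    [0.01, 0.0109, -0.0036, 0, 0],
    [0.01, 0.0224, -0.0048, 0, 0],
    [0.01, 0.0338, -0.0036, 0, 0]
  ]
}}

```text
time_s: 5.8
tcp_pos: [0.6389, -0.0965, 0.1396]
eef_rot: [180.0, 0.0, -90.3]
contact_force: [-4.1, 3.8, 5.6]
gripper_width: 0.0248
```

Emit:
{"op": "step_arm", "data": {
  "motion": [
    [0.01, 0.0109, 0.0036, 0, 0],
    [0.01, 0.0209, 0.0093, 0, 0],
    [0.01, 0.0294, 0.017, 0, 0],
    [0.01, 0.0362, 0.0263, 0, 0],
    [0.01, 0.0409, 0.0368, 0, 0]
  ]
}}

```text
time_s: 6.42
tcp_pos: [0.6024, -0.1368, 0.1397]
eef_rot: [-179.9, 0.0, -90.4]
contact_force: [1.3, 6.0, 3.0]
gripper_width: 0.0247
```

```bash
python3 - <<'E'
from h import *
s=r.get_state(); print(s['tcp_pos'],s['contact_force'],s['gripper_width'])
for c in ['wrist','side']: 
  d=snap(c,c+'3')
  for l in ['crank_axis','knob_grip','flap_front']:
    print(c,l,[(round(x['p'],2),np.round(x['location'],4).tolist()) for x in spotter.tip_of(c,l)[:2]])
E
```

```text
[ 0.60241667 -0.1368157   0.13969525] [1.28128169 6.00028816 3.03183833] 0.02468747956065901
wrist crank_axis []
wrist knob_grip [(0.79, [0.606, -0.1363, 0.1435])]
wrist flap_front [(0.36, [0.5623, -0.2246, 0.0016]), (0.3, [0.5854, -0.082, 0.0002])]
side crank_axis [(0.57, [0.5892, -0.0811, 0.1374])]
side knob_grip [(0.63, [0.6032, -0.1305, 0.1385]), (0.5, [0.5275, 0.2303, 0.0076])]
side flap_front [(0.82, [0.5151, 0.1809, 0.24])]
```

View pics/wrist3.png

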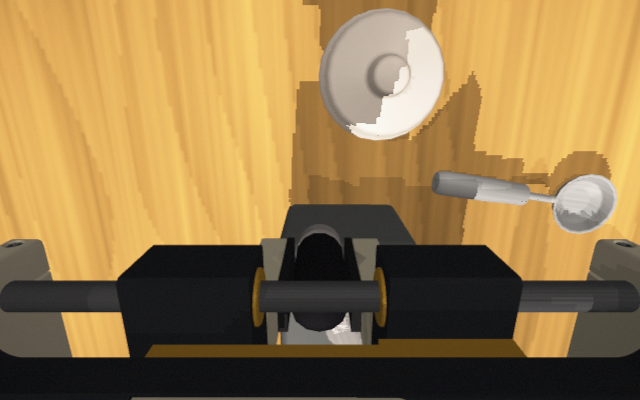

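The knob stays held at (320,280), the flap is lowering, and the inward pull is about 6 N. I'll add a 2 mm correction along y and go on.

Emit:
{"op": "step_arm", "data": {
  "motion": [
    [0.01, 0.0014, 0.0112, 0, 0],
    [0.01, 0.0004, 0.0227, 0, 0],
    [0.01, -0.002, 0.034, 0, 0],
    [0.01, -0.0067, 0.0445, 0, 0],
    [0.01, -0.0134, 0.0538, 0, 0]
  ]
}}

```text
time_s: 7.45
tcp_pos: [0.5473, -0.1243, 0.1397]
eef_rot: [180.0, -0.1, -90.4]
contact_force: [0.2, -2.9, 3.5]
gripper_width: 0.0245
```

Emit:
{"op": "step_arm", "data": {
  "motion": [
    [0.01, -0.0085, 0.0077, 0, 0],
    [0.01, -0.0185, 0.0134, 0, 0],
    [0.01, -0.0294, 0.017, 0, 0],
    [0.01, -0.0409, 0.0182, 0, 0],
    [0.01, -0.0523, 0.017, 0, 0]
  ]
}}

```text
time_s: 8.07
tcp_pos: [0.5319, -0.0695, 0.1397]
eef_rot: [-179.9, 0.0, -90.3]
contact_force: [3.9, -5.3, -0.1]
gripper_width: 0.0244
```

Emit:
{"op": "step_arm", "data": {
  "motion": [
    [0.01, -0.0109, -0.0036, 0, 0],
    [0.01, -0.0209, -0.0093, 0, 0],
    [0.01, -0.0294, -0.017, 0, 0],
    [0.01, -0.0362, -0.0263, 0, 0],
    [0.01, -0.0409, -0.0368, 0, 0]
  ]
}}

```text
time_s: 8.7
tcp_pos: [0.5688, -0.0311, 0.1396]
eef_rot: [179.9, -0.2, -90.3]
contact_force: [2.5, -19.1, 2.3]
gripper_width: 0.0246
```

Emit:
{"op": "step_arm", "data": {
  "motion": [
    [0.01, -0.0024, -0.0112, 0, 0],
    [0.01, -0.0024, -0.0227, 0, 0],
    [0.01, 0, -0.034, 0, 0],
    [0.01, 0.0047, -0.0445, 0, 0],
    [0.01, 0.0114, -0.0538, 0, 0]
  ]
}}

```text
time_s: 9.32
tcp_pos: [0.6206, -0.0419, 0.1395]
eef_rot: [179.8, -0.1, -90.3]
contact_force: [-7.9, -5.4, 11.1]
gripper_width: 0.0246
```

```bash
python3 - <<'E'
from h import *
s=r.get_state(); print(s['tcp_pos'],s['contact_force'],s['gripper_width'])
for c in ['wrist','side','top']: 
  d=snap(c,c+'4')
  for l in ['crank_axis','knob_grip','flap_front']:
    print(c,l,[(round(x['p'],2),np.round(x['location'],4).tolist()) for x in spotter.tip_of(c,l)[:2]])
E
```

```text
[ 0.62060611 -0.04187361  0.13946179] [-7.87255919 -5.39832946 11.10873497] 0.024602679329013794
wrist crank_axis [(0.78, [0.5863, -0.0815, 0.1414])]
wrist knob_grip [(0.94, [0.6214, -0.0412, 0.1411]), (0.73, [0.4324, -0.1346, -0.0042])]
wrist flap_front [(0.56, [0.6238, -0.0382, 0.1441])]
side crank_axis [(0.56, [0.587, -0.082, 0.1401])]
side knob_grip [(0.95, [0.6223, -0.0401, 0.1381])]
side flap_front [(0.87, [0.4738, 0.1819, 0.185]), (0.72, [0.59, -0.0828, 0.1375])]
top crank_axis [(0.79, [0.5816, -0.079, 0.144])]
top knob_grip []
top flap_front [(0.36, [0.4323, -0.1353, 0.001])]
```

View pics/side4.png

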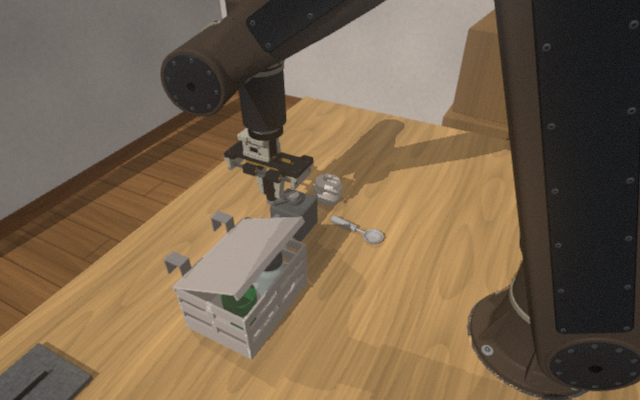

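View pics/wrist4.png

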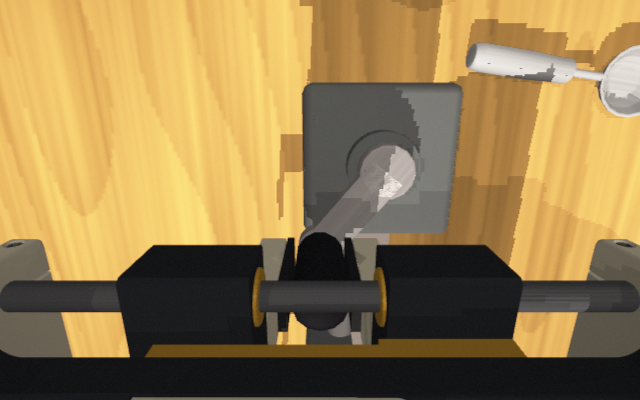

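Flap front is at about 0.185 m, so the flap is at about 0.39 rad, or some 220° of crank to go. I'll use a 1 mm smaller radius, since the force shows an inward pull.

Emit:
{"op": "step_arm", "data": {
  "motion": [
    [0.01, 0.009, -0.0069, 0, 0],
    [0.01, 0.0188, -0.0125, 0, 0],
    [0.01, 0.0295, -0.016, 0, 0],
    [0.01, 0.0408, -0.0172, 0, 0],
    [0.01, 0.052, -0.016, 0, 0]
  ]
}}

```text
time_s: 10.55
tcp_pos: [0.6394, -0.0922, 0.1398]
eef_rot: [-179.8, 0.1, -90.3]
contact_force: [3.8, 2.7, 3.0]
gripper_width: 0.0247
```

Emit:
{"op": "step_arm", "data": {
  "motion": [
    [0.01, 0.0107, 0.0035, 0, 0],
    [0.01, 0.0205, 0.0091, 0, 0],
    [0.01, 0.0289, 0.0167, 0, 0],
    [0.01, 0.0355, 0.0258, 0, 0],
    [0.01, 0.0402, 0.0361, 0, 0]
  ]
}}

```text
time_s: 11.18
tcp_pos: [0.6038, -0.1355, 0.1399]
eef_rot: [-179.8, -0.2, -90.3]
contact_force: [7.5, -13.2, -1.7]
gripper_width: 0.0244
```

Emit:
{"op": "step_arm", "data": {
  "motion": [
    [0.01, 0.0024, 0.011, 0, 0],
    [0.01, 0.0024, 0.0223, 0, 0],
    [0.01, 0, 0.0333, 0, 0],
    [0.01, -0.0046, 0.0436, 0, 0],
    [0.01, -0.0112, 0.0528, 0, 0]
  ]
}}

```text
time_s: 11.8
tcp_pos: [0.5469, -0.1237, 0.1397]
eef_rot: [179.8, -0.1, -90.4]
contact_force: [-2.4, -6.4, 7.3]
gripper_width: 0.0246
```

```bash
python3 - <<'E'
from h import *
s=r.get_state(); print(s['tcp_pos'],s['contact_force'],s['gripper_width'])
for i in range(2):
 for c in ['side','top']: 
  d=snap(c,c+'5')
  for l in ['knob_grip','flap_front']:
    print(c,l,[(round(x['p'],2),np.round(x['location'],4).tolist()) for x in spotter.tip_of(c,l)[:2]])
E
```

```text
[ 0.54690608 -0.12366822  0.13968428] [-2.41787028 -6.37138501  7.26567149] 0.024599485984534347
side knob_grip [(0.8, [0.549, -0.1221, 0.1376])]
side flap_front [(0.77, [0.4621, 0.1794, 0.1304])]
top knob_grip []
top flap_front []
side knob_grip [(0.83, [0.5443, -0.1193, 0.1392])]
side flap_front [(0.58, [0.4605, 0.1832, 0.1353])]
top knob_grip []
top flap_front []
```

View pics/side5.png

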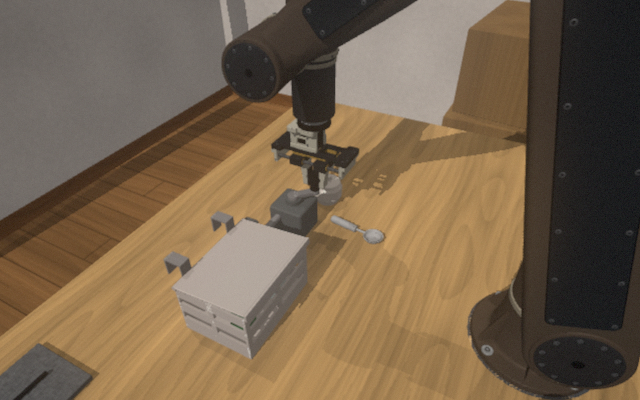

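```bash
cat >> h.py <<'E'
def tilt(c='side'):
    d=capture(c); v,u=np.mgrid[0:400,0:640]; z=d['z_map']
    W=np.stack([(u-d['cx'])/d['fx']*z,(v-d['cy'])/d['fy']*z,z,np.ones_like(z)],-1)@d['pose'].T
    ok=z>0; X,Y,Z=W[...,0],W[...,1],W[...,2]
    m=ok&(X>.475)&(X<.605)&(Y>.09)&(Y<.27)&(Z>.10)&(Z<.2)
    t=ok&(X>.3)&(X<.42)&(Y>.0)&(Y<.35)&(abs(Z)<.02)
    out=[]
    for k in (m,t):
        A=np.stack([X[k],Y[k],np.ones(k.sum())],1); b=Z[k]
        for _ in range(4):
            q=np.linalg.lstsq(A,b,rcond=None)[0]; e=abs(A@q-b); g=e<max(.002,2*np.median(e)); A,b=A[g],b[g]
        out.append((q,len(b),np.std(A@q-b)))
    f,tb=out
    print(c,'flap slopes',f[0][:2].round(4),'n',f[1],f[2].round(4),'table',tb[0][:2].round(4),'z front(.46,.18)',f[0]@[.46,.18,1],'z hinge(.625)',f[0]@[.625,.18,1],'table z',tb[0]@[.46,.18,1])
E
python3 - <<'E'
from h import *
tilt('side');tilt('top')
E
```

```text
side flap slopes [-0.0784  0.0005] n 4052 0.0009 table [0.0007 0.0002] z front(.46,.18) 0.13769363509102062 z hinge(.625) 0.1247539835280844 table z 0.0008140904098062191
top flap slopes [-0.077   0.0027] n 349 0.0011 table [0.0044 0.0001] z front(.46,.18) 0.13749660930354884 z hinge(.625) 0.12478720243465954 table z 0.0009874404707353123
```

Tilt is 0.079 rad in both cameras, so 45° of crank remains.

Emit:
{"op": "step_arm", "data": {
  "motion": [
    [0.01, -0.0083, 0.0075, 0, 0],
    [0.01, -0.0181, 0.0131, 0, 0],
    [0.01, -0.0288, 0.0167, 0, 0],
    [0.01, -0.0373, 0.0178, 0, 0],
    [0.01, -0.0373, 0.0178, 0, 0]
  ]
}}

```text
time_s: 13.12
tcp_pos: [0.5301, -0.0841, 0.1396]
eef_rot: [179.9, 0.0, -90.3]
contact_force: [-2.4, 1.2, 7.3]
gripper_width: 0.0243
```

```bash
python3 - <<'E'
from h import *
s=r.get_state(); print(s['tcp_pos'],s['contact_force'],s['gripper_width'])
tilt('side');tilt('top');tilt('side')
snap('side','side6'); snap('wrist','wrist6')
E
```

```text
[ 0.5301053  -0.08408059  0.13959478] [-2.40021963  1.20284747  7.34449179] 0.024326016880379477
side flap slopes [ 0.0002 -0.0002] n 4212 0.0009 table [-0.0003 -0.    ] z front(.46,.18) 0.12462374566283121 z hinge(.625) 0.1246508730145047 table z 0.0007038342833068257
top flap slopes [-0.0281 -0.0012] n 231 0.001 table [0.0024 0.0002] z front(.46,.18) 0.12859656547180945 z hinge(.625) 0.123956208342895 table z 0.0009049340013026891
side flap slopes [-0.     -0.0001] n 4225 0.0009 table [-0.0002  0.    ] z front(.46,.18) 0.1246537565240367 z hinge(.625) 0.12465138713536952 table z 0.0007518816773321022
```

View pics/side6.png

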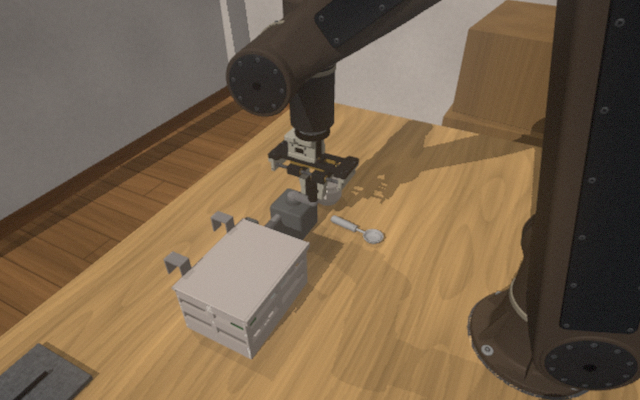

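View pics/wrist6.png

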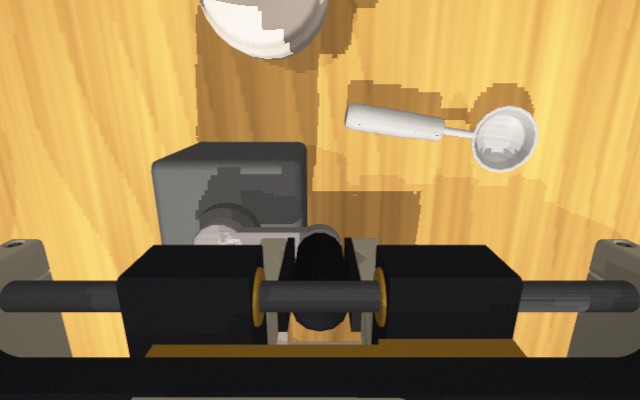

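```bash
python3 - <<'E'
from h import *
for c in ['side','top']:
    d=snap(c,c+'7'); v,u=np.mgrid[0:400,0:640]; z=d['z_map']
    W=np.stack([(u-d['cx'])/d['fx']*z,(v-d['cy'])/d['fy']*z,z,np.ones_like(z)],-1)@d['pose'].T
    X,Y,Z=W[...,0],W[...,1],W[...,2]
    for x in np.arange(.45,.63,.02):
        k=(z>0)&(abs(X-x)<.01)&(Y>.09)&(Y<.27)&(Z>.08)&(Z<.2)
        print(c,round(x,2),k.sum(),np.percentile(Z[k],[10,50,90]).round(4) if k.sum() else 0)
E
```

```text
side 0.45 297 [0.1123 0.1191 0.1251]
side 0.47 947 [0.0814 0.1242 0.1258]
side 0.49 725 [0.1232 0.1246 0.126 ]
side 0.51 716 [0.1233 0.1246 0.1259]
side 0.53 688 [0.1232 0.1246 0.1259]
side 0.55 666 [0.1231 0.1247 0.126 ]
side 0.57 659 [0.1234 0.1246 0.126 ]
side 0.59 637 [0.1233 0.1246 0.126 ]
side 0.61 621 [0.1233 0.1247 0.126 ]
top 0.45 0 0
top 0.47 0 0
top 0.49 0 0
top 0.51 0 0
top 0.53 0 0
top 0.55 0 0
top 0.57 4 [0.1243 0.1249 0.1251]
top 0.59 228 [0.1227 0.125  0.1272]
top 0.61 519 [0.1223 0.1246 0.1268]
```

View pics/top7.png

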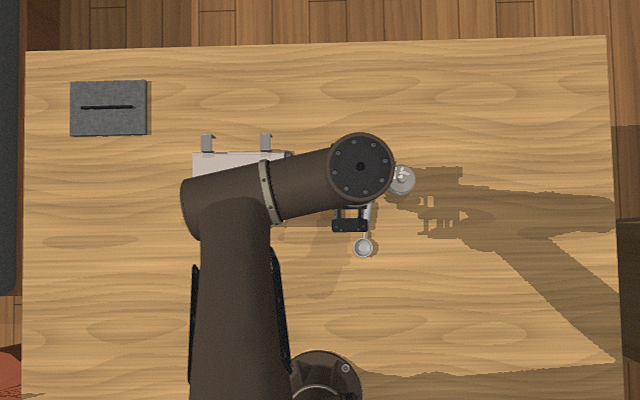

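The top view is blocked by the arm. The side depth shows the flap level at 0.1246 m from front to hinge, so it is shut. Now I let go and lift.

Emit:
{"op": "step_arm", "data": {
  "motion": [
    [0.035, 0, 0, 0, 0],
    [0.055, 0, 0, 0, 0],
    [0.065, 0, 0, 0, 0],
    [0.065, 0, 0, 0, 0],
    [0.065, 0, 0, 0, 0]
  ]
}}

```text
time_s: 14.1
tcp_pos: [0.531, -0.0847, 0.1395]
eef_rot: [180.0, 0.0, -90.4]
contact_force: [1.0, -0.4, 0.7]
gripper_width: 0.0639
```

Emit:
{"op": "step_arm", "data": {
  "motion": [
    [0.065, 0, 0, -0.02, 0],
    [0.065, 0, 0, -0.05, 0],
    [0.065, 0, 0, -0.09, 0],
    [0.065, 0, 0, -0.12, 0],
    [0.065, 0, 0, -0.15, 0]
  ]
}}

```text
time_s: 14.72
tcp_pos: [0.5309, -0.0847, 0.2908]
eef_rot: [-180.0, 0.0, -90.3]
contact_force: [0.2, -0.2, -0.8]
gripper_width: 0.0648
```

Emit:
{"op": "step_arm", "data": {
  "motion": [
    [0.065, 0.05, 0, 0, 0],
    [0.065, 0.1, 0, 0, 0],
    [0.065, 0.15, 0, 0, 0],
    [0.065, 0.2, 0, 0, 0],
    [0.065, 0.25, 0, 0, 0]
  ]
}}

```text
time_s: 15.35
tcp_pos: [0.5293, -0.3363, 0.2896]
eef_rot: [-180.0, 0.0, -90.3]
contact_force: [0.2, -0.3, -0.1]
gripper_width: 0.0648
```

Emit:
{"op": "step_arm", "data": {
  "motion": [
    [0.065, 0.05, 0, 0, 0],
    [0.065, 0.1, 0, 0, 0],
    [0.065, 0.15, 0, 0, 0],
    [0.065, 0.15, 0, 0, 0]
  ]
}}

```text
time_s: 15.85
tcp_pos: [0.5276, -0.4877, 0.2876]
eef_rot: [179.9, 0.0, -90.6]
contact_force: [0.4, 0.4, 0.2]
gripper_width: 0.0651
```

```bash
python3 - <<'E'
from h import *
s=r.get_state(); print(s['tcp_pos'],s['contact_force'],s['gripper_width'],s['time_s'])
tilt('side');tilt('top')
for c in ['side','top']: 
  snap(c,c+'8')
  for l in ['knob_grip','flap_front','pot','spoon']:
    print(c,l,[(round(x['p'],2),np.round(x['location'],4).tolist()) for x in spotter.tip_of(c,l)[:2]])
E
```

```text
[ 0.52757234 -0.48772924  0.28763763] [0.44472374 0.35604364 0.15834998] 0.06506604809628447 15.85
side flap slopes [-0.0004 -0.0002] n 4169 0.0009 table [-0.      0.0002] z front(.46,.18) 0.12466002389075231 z hinge(.625) 0.12458759471719132 table z 0.0007151587034208194
top flap slopes [0.0011 0.0006] n 2851 0.0011 table [ 0.0003 -0.0012] z front(.46,.18) 0.12453540028949261 z hinge(.625) 0.12472076206057778 table z 0.000573076023010857
side knob_grip [(0.75, [0.5301, -0.0814, 0.1385])]
side flap_front [(0.56, [0.4616, 0.1834, 0.1172]), (0.48, [0.4327, -0.1344, -0.0005])]
side pot [(0.82, [0.5597, -0.2192, 0.0008]), (0.48, [0.5325, -0.0814, 0.1094])]
side spoon [(0.56, [0.432, -0.1329, 0.0015])]
top knob_grip [(0.76, [0.5267, -0.0821, 0.1402])]
top flap_front [(0.72, [0.4322, -0.1364, 0.0005]), (0.7, [0.4583, 0.1809, 0.1202])]
top pot [(0.62, [0.5649, -0.2269, -0.0025])]
top spoon [(0.55, [0.4323, -0.1361, 0.0044])]
```

View pics/top8.png

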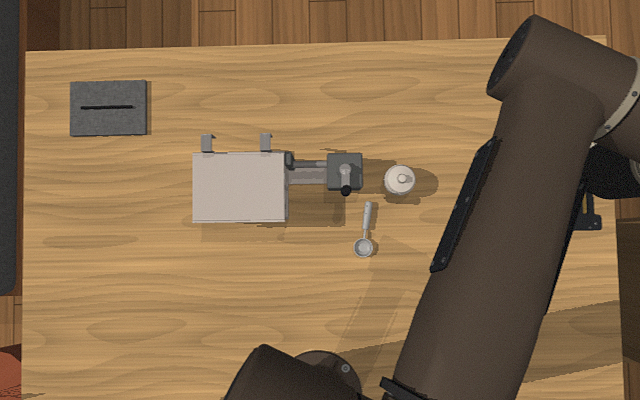

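View pics/side8.png

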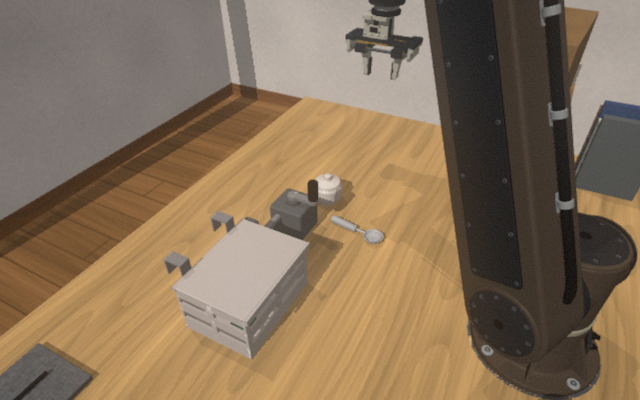

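The flap is shut: it is flat over the pocket (193–287, 152–222 in the top view). The pot (399,180) and spoon (365,230) haven't moved, and the hand is clear.

```bash
python3 - <<'E'
from h import *
workorder.close_job(); print(r.get_state()['time_s'])
E
```

```text
the job is handed in; nothing more can be done
the job is handed in; nothing more can be done
```

The flap is shut flat on the pocket, and the job is handed in. I gripped the crank knob once and turned it clockwise about 585° without letting go. I let go only after the flap measured level, then lifted the hand and moved it well clear. The last clock reading, just before the final checks, was 15.85 s of the 64 s allowed.

**Flap:** With the hand clear, depth from both cameras shows it level to within about 1 mrad, with its upper face at about 124.6 mm from front to hinge. Before release, the top camera had disagreed (about 28 mrad), but the arm was blocking its view. I relied on the side camera then, and the later unblocked top view agreed with it.

**Forces:** The highest reading I saw on the tool was about 20 N, and these were sampled only at the end of each move.

**Other items:** The pot and spoon measure where they started, within the detectors' error of a few mm. The jar and cups are under the closed flap, so I could not recheck them; nothing was moved inside the pocket.

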